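Unpin and lift a trailer coupler off its ball

ROBOT

A 6-joint arm with a two-finger parallel gripper is mounted at the origin on the work surface. World frame = base frame: x ahead of the robot, y to its left, z up, the work surface at z = 0. Lengths are in mm, angles in rad, forces in N, time in s.
With the tool pointing down it reaches from about 275 to 1000 mm from the base axis. Payload 8.4 kg.
Tool frame: the origin (TCP) lies at the very end of the fingers, on their centre line; the grasp point (between the pads) lies 19 mm behind it; z points along the fingers, y is the direction in which the jaws open and shut (so a half turn about z gives the same grasp; the last joint's range is limited). The gripper opens to 85 mm and grips with 20 to 120 N. Pads are 22 mm wide; open, the fingers measure 114 mm over their backs; the gripper's body (76 mm by 85 mm) begins 54 mm behind the grasp point. The pads swing forward as they close: fully open they stand 13 mm farther back than shut.
Start: joints at [-1.26, 0.353, 1.633, -0, 1.155, -0.002], TCP at [192.326, -594.675, 231.281] pointing down, gripper open.
Joint ranges: [-2.63, 2.63], [-0.92, 2.1], [0.06, 2.66], [-1.3, 4.44], [0, 2.69], [-3.02, 3.02]. Speed limits (rad/s): [2.22, 2.22, 2.79, 3.14, 3.14, 3.14].

INTERFACE

Orientations are given as [roll, pitch, yaw] about the fixed x, y, z axes, in that order (R = Rz(yaw) Ry(pitch) Rx(roll)).
In Python, from rig import r, vision gives the robot as it stands.
- The arm moves only by the tool move_arm, never from a script. Its argument "series" is text: rows parted by semicolons, each of 7 numbers parted by spaces: the closure, from -1 (fully open) to 1 (shut), then the shift along the tool's x, y, z in units of 40 mm (1.0 is 40 mm), then the turn, a rotation vector about the tool's x, y, z in degrees. In form: grip tx ty tz ax ay az; .... A call has 1 to 20 rows; each row shifts and turns the pose as measured when the row begins, along the tool's axes as they then stand; what a row does not reach is not made up. A row lasts 1/8 s, in which the tool goes at most 62.5 mm and 10.7 degrees, less where a joint would pass 70% of its speed; a pose out of reach is approached as far as the arm can. A call is refused whole if a number of a shift passes 1 or a number of a turn 10.7, either way. A call with a gripper value outside its range is refused whole. The fingers move at their own pace and stop on an object; "grip_force" is the grip in N (left out, the last holds). Time passes only in rows, so rows that do not move let the fingers close. It gives the time, the measured TCP pose, the force and the opening at its end, in the units of the state.
- r.sense(): the state, without advancing time (a new reading comes with each control period).
- vision.grab_frame(name): name is "scene" or "side" or "wrist"; returns the picture (420x560x3 uint8, red, green, blue); there is no depth.
- vision.camera_params(name): a dict with "fx", "fy", "cx", "cy" (pixels), "k1" (the pictures are not rectified: a ray, as slopes to the right and down, at radius r is drawn at 1 + k1 r^2 times it, then the intrinsics apply), "position" and "rotation" of the camera in the world. Camera axes: x right, y up, looking along -z (the intrinsics and any distortion apply to the point x, -y, -z); pixel columns grow to the right and rows downward; lengths in mm; the calibration is good to about 2 mm. A picture is of the moment at which its call begins: read the wrist's pose just before it. camera_params takes no time and is no camera call; for the wrist camera it gives the pose at the moment of the call.
- r.sign_off(): hands the job in, once; it reports no verdict.
The state is a dict: "clock": time; "qpos": joint angles; "qvel": joint speeds; "joint_efforts": joint torques, N m; "eef_pos": TCP position; "tcp_rot": TCP orientation; "contact_force": force on the tool from outside, world axes, zero at the start; "wrist_torque": the same for the moment, N m; "opening": opening from 0.0 (shut) to 1.0 (fully open).
Only numpy, scipy, OpenCV 4.12 (cv2) and the standard library are available. Lean on these libraries where they do the work, as an engineer would, in place of code of your own. Each camera call takes 0.05 s, during which the arm holds its last target. There are 200 camera calls.

TASK

Pull the keeper pin out of the trailer coupler and leave it in the metal tray. Then pull the spring latch sideways by its upright grip, all the way, and, still holding that grip, lift the tongue off the hitch ball until the coupler is about 10 cm higher than it sat. Finish holding it raised there by the latch grip (do not let go), and leave the oil can, spanner and pulley where they are.

Things in the scene. Friction and masses are not known exactly. Their poses are not given: they have to be found in the camera images.
- stand: Grey steel stand, fixed to the bench: base plate 400 x 120 x 12 mm, 50 mm hitch ball near the robot-side end (ball centre 80 mm up), two 120 mm high pivot cheeks at the far end. Origin on the bench under the ball; +x along the tongue from ball to pivot, +y the way the latch is pulled, z up. Pivot axis along y, 280 mm from the ball along +x, 92 mm up. Place and yaw vary.
- coupler (a point): Centre of the ball socket inside the coupler head, 80 mm above the bench at the start. The tongue, a 44 mm square aluminium tube hinged at the stand's pivot, ends in this dark steel head (round nose, 84 mm wide, flat top 118 mm above the bench). About 1.1 kg; falls back when let go; 5 to 9 N up at the latch grip lifts it (0.36 rad lifts the head 10 cm; stop 0.75 rad). Latch closed: locked to the ball.
- latch (a joint): Travel of the spring latch, m: 0 closed, 0.020 fully pulled (stop), along the stand's +y. The spring pulls it back with 4 N when closed and 12 N when fully pulled. The tongue can be lifted from about 0.008 on. While the keeper pin is in its hole the latch moves only about 2 mm.
- latch_grip (a point): Gripping point on the latch's upright steel grip: a flat post straight above the ball, 32 mm along x, 14 mm thick along y, from the latch plate (top 124 mm) up to 179 mm above the bench. The point is mid-section, 22 mm below the top, 157 mm above the bench while the tongue is down. Axes as the stand's, tilting with the tongue: pinch across y.
- pin_knob (a point): Centre of the knob (22 mm wide, 34 tall) of the loose steel keeper pin (80 g), upright in a hole in the coupler, 78 mm beyond the latch grip along the stand's x; 150 mm above the bench. Below the knob: stem 12 x 8 mm, collar 20 x 7 mm on the coupler, shank 8 x 28 mm in the hole (1.5 mm play). Foot 60 mm below this point. z: pin axis, to the knob. Latch lug on the collar's -y side, top 125 mm up.
- tray: Fixed open tray of bare sheet metal, 200 mm (its x) x 160 mm (its y), 28 mm high, wall and floor 4 mm. Origin at the centre of its underside, on the bench. It stands to the left or right of the stand.
- oil_can: Bystander: closed blue oil can, 66 mm diameter, 150 mm tall, origin under its centre. It stands on the side away from the tray.
- spanner: Bystander: steel spanner 150 mm long, lying beside the far end of the stand; origin under its middle.
- pulley: Bystander: dark steel grooved pulley, 90 mm diameter, 34 mm high, lying beside the far end of the stand; origin under its centre.
There are look-alikes about, which are no part of the job. Of the things that look like the part that bears pin_knob, the smallest one is meant.

How it is judged (in metres and radians):
On the way, in this order (a step that is already met when the one before it is completed fails the run):
1. the keeper pin is in the tray, let go (x of pin_knob in the frame of tray between -0.095 and 0.095 m and y of pin_knob in the frame of tray between -0.075 and 0.075 m and height (world z) of pin_knob below 0.075 m and contact force between the fingers and pin below 0.1 N), for 0.2 s.
2. the latch is pulled sideways (at least 12 of its 20 mm) with the tongue still down (value of joint latch above 0.012 m and height (world z) of coupler below 0.09 m), for 0.1 s.
At the end, for the whole second after the job is handed in: The tongue is held still by the fingers on the latch, with the coupler 7 to 13 cm higher than it sat, with no loose thing propping it; the keeper pin is at rest in the tray, lying or standing (height (world z) of coupler between 0.15 and 0.21 m and angular speed of tongue below 0.05 rad/s and contact force between the fingers and latch above 2 N and contact force between tongue and oil_can below 0.2 N and contact force between tongue and spanner below 0.2 N and contact force between tongue and pulley below 0.2 N and contact force between tongue and pin below 0.2 N and x of pin_knob in the frame of tray between -0.095 and 0.095 m and y of pin_knob in the frame of tray between -0.075 and 0.075 m and height (world z) of pin_knob below 0.075 m and linear speed of pin below 0.03 m/s); the arm keeps its last pose, push and grip.
It fails at once if the oil can is moved by more than 3 cm (distance of oil_can from where it was at the start of the episode above 0.03 m).
It fails at once if the spanner is moved by more than 3 cm (distance of spanner from where it was at the start of the episode above 0.03 m).
It fails at once if the pulley is moved by more than 3 cm (distance of pulley from where it was at the start of the episode above 0.03 m).
It also fails if it takes over 51 s, if anything falls off the work surface, if the arm or the gripper's body presses on something with over 40 N, if the wrist force passes 120 N, or if a joint passes its speed limit or range.

## Working session

There is one attempt and no reset: what is moved stays moved. The work goes in short steps, Python scripts to look and compute and a tool call to move; the robot and the scene stay as the last step left them, time stands still between calls to the robot, and variables do not carry over. Pictures are saved under pics/ and viewed, about 8 in all and at most 12, crops included, and the job is handed in when it is done.

Besides the shell and the picture viewer there is one more tool, called after "Request:" as name(argument=value, ...) on one line, values as JSON. move_arm: Moves the arm, as the interface text tells. Its arguments: {"type":"object","properties":{"series":{"type":"string"},"grip_force":{"type":"number"}},"required":["series"]}

```bash
ls; mkdir -p pics
cat > h.py <<'E'
import numpy as np,cv2,json
from scipy.optimize import least_squares
from scipy.spatial.transform import Rotation as R
from rig import r,vision
def proj(c,P):
    P=np.atleast_2d(P); q=(P-np.array(c['position']))@np.array(c['rotation'])
    s=np.c_[q[:,0]/-q[:,2],-q[:,1]/-q[:,2]]; f=1+c['k1']*(s**2).sum(1)
    return np.c_[c['cx']+c['fx']*s[:,0]*f,c['cy']+c['fy']*s[:,1]*f]
def ray(c,uv):
    d=np.array([(uv[0]-c['cx'])/c['fx'],(uv[1]-c['cy'])/c['fy']]); s=d.copy()
    for _ in range(20): s=d/(1+c['k1']*(s@s))
    return np.array(c['position']),np.array(c['rotation'])@np.array([s[0],-s[1],-1])
def atz(c,uv,z):
    o,d=ray(c,uv); return o+d*(z-o[2])/d[2]
E
python3 - <<'E'
from h import *
print(r.sense())
a=[]
for n in ('scene','side'):
    c=vision.camera_params(n);im=vision.grab_frame(n)
    json.dump({k:np.array(v).tolist() for k,v in c.items()},open(n+'.json','w'))
    print(n,c); cv2.imwrite(f'pics/{n}0.png',im[...,::-1]); cv2.imwrite(f'pics/{n}0b.png',cv2.resize(im[...,::-1],(784,588),interpolation=cv2.INTER_CUBIC))
E
```

```text
pics
{'clock': 0.0, 'qpos': array([-1.26036842e+00,  3.53620608e-01,  1.63413478e+00, -1.29206756e-06,
        1.15520882e+00, -2.41449283e-03]), 'qvel': array([-0.0012132 , -0.00047767, -0.0007808 , -0.0008638 ,  0.00158358,
        0.00046118]), 'joint_efforts': array([-2.06538214e-03, -6.05261850e+01, -3.42068160e+01, -2.18614796e-04,
        9.33528703e-03,  2.62637059e-05]), 'eef_pos': array([ 192.19772291, -594.21203915,  230.5786087 ]), 'tcp_rot': array([-3.14022109e+00, -2.13025338e-06,  3.12842917e-01]), 'contact_force': array([0.28949556, 0.6735311 , 1.28112027]), 'wrist_torque': array([-0.04166766, -0.01877371, -0.04267734]), 'opening': 1.0009030675677033}
scene {'fx': 441.3010520809919, 'fy': 441.3010520809919, 'cx': 276.35619231256203, 'cy': 214.36056620239563, 'k1': -0.039052928485906656, 'position': array([1312.9771616 ,  522.45390058,  697.25363851]), 'rotation': array([0.9866934 , 0.00761662, 2.18429587])}
side {'fx': 473.64645220751885, 'fy': 473.64645220751885, 'cx': 282.94520581696787, 'cy': 209.2452139286621, 'k1': -0.14880739695029266, 'position': array([-85.36692883, 638.20204744, 723.75020054]), 'rotation': array([ 9.73040331e-01, -1.40249642e-03, -2.33090526e+00])}
```

```bash
sed -i "s/np.array(c\['rotation'\])/RR(c)/g" h.py
cat >> h.py <<'E'
def RR(c): return R.from_euler('xyz',c['rotation']).as_matrix()
def cam(n): return json.load(open(n+'.json'))
E
python3 -c "
from h import *
c=cam('scene');print(proj(c,[[192,-594,231],[600,0,0]]));c=cam('side');print(proj(c,[[192,-594,231],[600,0,0]]))"
```

```text
[[202.0007689   82.15178411]
 [271.87944715 251.48514974]]
[[555.56934259 138.17307996]
 [278.66198726 237.78242825]]
```

View pics/scene0b.png

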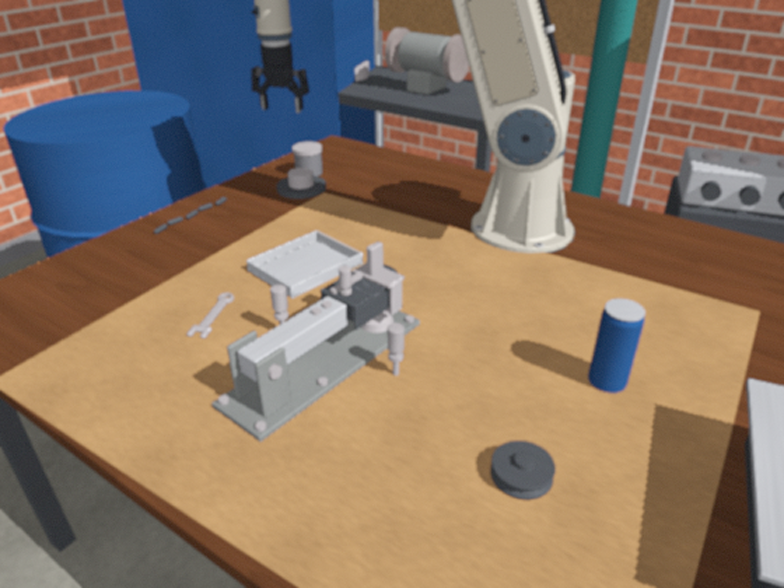

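View pics/side0b.png

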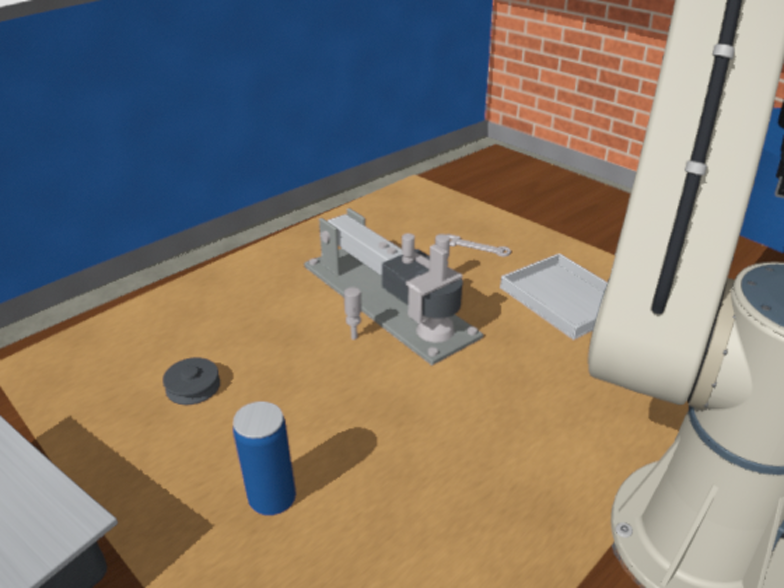

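Three pins could be meant in the scene view: (346,277) in the coupler, (279,302) beside it, and (396,345) on the near side. I'll check them in an enlarged crop.

Run:
```python
import cv2
a=cv2.imread('pics/scene0.png')[165:315,145:305]; b=cv2.imread('pics/side0.png')[145:265,210:350]
cv2.imwrite('pics/cA.png',cv2.resize(a,(640,600),interpolation=cv2.INTER_CUBIC)); cv2.imwrite('pics/cB.png',cv2.resize(b,(700,600),interpolation=cv2.INTER_CUBIC))
```

```text
(no output)
```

View pics/cA.png

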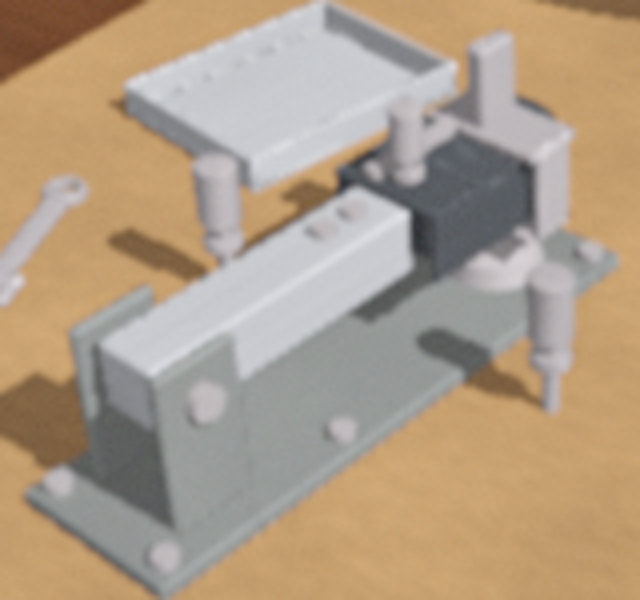

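View pics/cB.png

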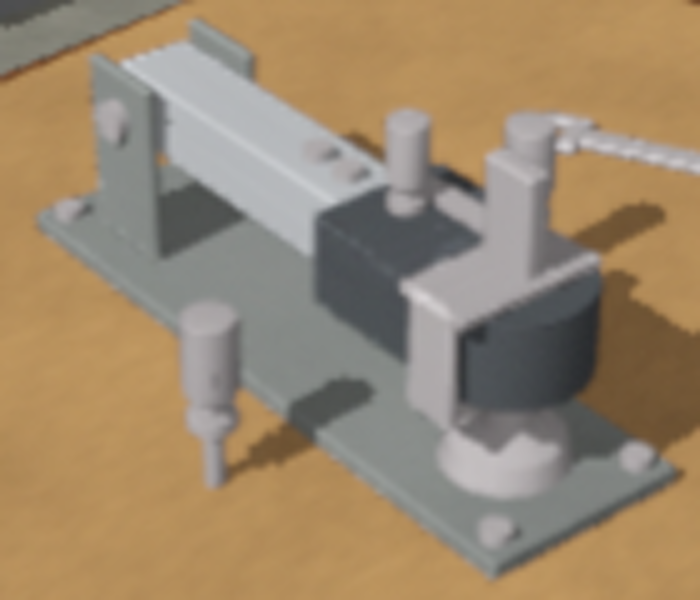

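The coupler pin at crop A (406,140) and crop B (408,160) is visibly the smallest and sits in the hole. The other two, at A (218,205) and (550,320), are larger and stand on the bench, so I'll leave them alone. Next step is fitting the poses.

Run:
```python
from h import *
S,D=cam('scene'),cam('side')
A=lambda x,y:(S,((x+.5)/4-.5+145,(y+.5)/4-.5+165)); B=lambda x,y:(D,((x+.5)/5-.5+210,(y+.5)/5-.5+145))
obs=[(A(28,493),'a+',-60,12),(A(165,578),'a+',60,12),(A(615,258),'a',60,12),(B(497,570),'a',60,12),(B(678,470),'a',-60,12),(B(38,218),'a+',60,12),
(A(493,41),0,0,179),(B(518,166),0,0,179),(A(408,104),78,0,167),(B(408,117),78,0,167)]
def f(p,full=0):
    x,y,t,a=p;e=[]
    for (c,uv),X,Y,Z in obs:
        X=a if X=='a' else a+400 if X=='a+' else X
        e.append(proj(c,[x+X*np.cos(t)-Y*np.sin(t),y+X*np.sin(t)+Y*np.cos(t),Z])[0]-uv)
    return np.ravel(e)
p=least_squares(f,[600,-100,0,-60],loss='soft_l1').x
print('stand',p,np.degrees(p[2]));print(f(p).reshape(-1,2).round(1).tolist())
x,y,t,_=p;print('pin',x+78*np.cos(t),y+78*np.sin(t))
cs=np.array([atz(*A(*q),28)[:2] for q in [(127,100),(323,3),(457,68),(253,165)]]);print('tray',cs.round(),cs.mean(0), np.linalg.norm(cs-np.roll(cs,-1,0),axis=1))
print([atz(D,(u/1.4,v/1.4),28)[:2].round() for u,v in [(502,276),(559,257),(577,318)]])
for n,q in [('pA',A(550,408)),('pB',A(225,262))]: print(n,atz(*q,0).round())
print('pA',atz(*B(213,485),0).round())
print('can,pulley,spanner',atz(S,(612/1.4,385/1.4),0).round(),atz(S,(523/1.4,485/1.4),0).round(),atz(S,(212/1.4,315/1.4),0).round())
w=vision.camera_params('wrist');print(w)
```

```text
stand [ 5.39984620e+02 -5.23041396e+01 -8.59246745e-02 -6.12149634e+01] -4.923121202979289
[[-0.1, -1.3], [0.1, 2.3], [2.4, -1.5], [-0.3, -0.5], [0.3, -0.2], [-0.3, -0.7], [-0.0, -0.4], [0.0, -0.5], [-0.2, 0.4], [0.2, 0.7]]
pin 617.6968585509616 -58.99802026458745
tray [[ 548. -392.]
 [ 343. -374.]
 [ 368. -215.]
 [ 563. -250.]] [ 455.56460511 -307.67634473] [206.17938825 160.25185094 197.37125049 142.2624658 ]
[array([ 555., -257.]), array([ 520., -399.]), array([ 375., -246.])]
pA [634.  55.   0.]
pB [ 634. -214.    0.]
pA [634.  58.   0.]
can,pulley,spanner [451. 376.   0.] [732. 342.   0.] [ 694. -345.    0.]
{'fx': 330.63956610629697, 'fy': 330.63956610629697, 'cx': 278.3668577996824, 'cy': 212.8586872522999, 'k1': -0.054970077213729575, 'position': array([ 257.88833531, -573.42962274,  372.98188043]), 'rotation': array([-2.79823532e-01,  1.47094574e-04, -1.25680935e+00])}
```

Request:
move_arm(series="-1 0 0 0 0 0 7.6; -1 0 0 0 0 0 7.6; -1 0 0 0 0 0 7.6; -1 0.6 -0.9 0 0 0 0; -1 0.6 -0.9 0 0 0 0; -1 0.6 -0.9 0 0 0 0; -1 0.6 -0.9 0 0 0 0; -1 0.6 -0.9 0 0 0 0; -1 0.6 -0.9 0 0 0 0; -1 0.6 -0.9 0 0 0 0; -1 0.6 -0.9 0 0 0 0; -1 0.6 -0.9 0 0 0 0; -1 0.6 -0.9 0 0 0 0; -1 0.6 -0.9 0 0 0 0; -1 0.6 -0.9 0 0 0 0; -1 0.6 -0.9 0 0 0 0")

```text
clock: 2.1
eef_pos: [556.3, -145.6, 226.9]
tcp_rot: [-3.135, 0.006, -0.104]
contact_force: [0.9, -0.2, -0.2]
opening: 1.003
```

```bash
cat >> h.py <<'E'
def go(tgt,rpy,n=1):
    s=r.sense();M=R.from_euler('xyz',s['tcp_rot']);T=R.from_euler('xyz',rpy)
    print('pos',s['eef_pos'].round(1),'rot',s['tcp_rot'].round(3),'F',s['contact_force'].round(1),'t',s['clock'])
    print('units/row',(M.inv().apply(np.array(tgt)-s['eef_pos'])/40/n).round(3),'deg/row',((M.inv()*T).as_rotvec(degrees=True)/n).round(2))
E
python3 -c "
from h import *
im=vision.grab_frame('wrist');c=vision.camera_params('wrist');cv2.imwrite('pics/w1.png',im[...,::-1])
print(proj(c,[[618,-59,167],[540,-52,179],[455,-310,28]]))
go([617.7,-59,225],[np.pi,0,-.086],3)"
```

```text
[[133.14012322 151.37102549]
 [141.47537424 276.21068997]
 [435.44579204 261.52713537]]
pos [ 559.3 -142.1  227.1] rot [-3.133  0.004 -0.103] F [3.1 3.3 0.6] t 2.15
units/row [ 0.413 -0.739  0.022] deg/row [-0.17  0.07 -0.33]
```

View pics/w1.png

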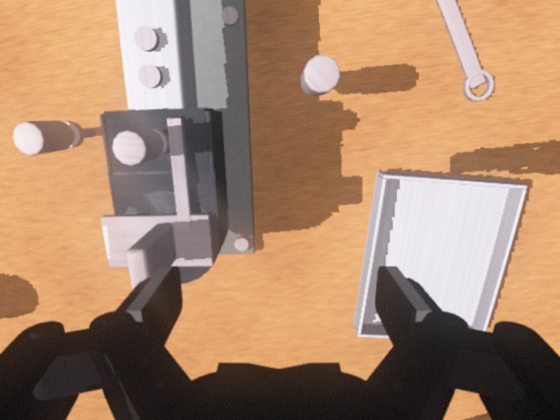

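The wrist view shows the pin top at (129,147), predicted (133,151). The tray is where predicted, and the paths are clear. Moving over the pin and descending.

Request:
move_arm(series="-1 0.42 -0.74 0 0 0 0; -1 0.42 -0.74 0 0 0 0; -1 0.42 -0.74 0 0 0 -0.5; -1 0 0 0 0 0 0; -1 0 0 0 0 0 0")

```text
clock: 2.78
eef_pos: [619.2, -55.6, 225.4]
tcp_rot: [-3.133, 0.007, -0.091]
contact_force: [0.1, 0.4, -0.2]
opening: 1.0
```

```bash
python3 -c "
from h import *
go([617.7,-59,137],[np.pi,0,-.086],1)"
```

```text
pos [619.2 -55.6 225.4] rot [-3.133  0.007 -0.091] F [ 0.1  0.4 -0.2] t 2.775
units/row [-0.012  0.108  2.21 ] deg/row [-0.48  0.42 -0.31]
```

Request:
move_arm(series="-1 0 0.1 0.6 -0.5 0.4 0; -1 0 0 0.6 0 0 0; -1 0 0 0.6 0 0 0; -1 0 0 0.4 0 0 0; -1 0 0 0 0 0 0; 1 0 0 0 0 0 0; 1 0 0 0 0 0 0; 1 0 0 0 0 0 0; 1 0 0 0 0 0 0; 1 0 0 0 0 0 0; 1 0 0 0 0 0 0", grip_force=40)

```text
clock: 4.15
eef_pos: [618.1, -61.5, 139.1]
tcp_rot: [-3.138, -0.004, -0.097]
contact_force: [0.3, 0.7, -1.0]
opening: 0.245
```

Request:
move_arm(series="1 0 0 -0.3 0 0 0; 1 0 0 -0.4 0 0 0; 1 0 0 -0.5 0 0 0; 1 0 0 -0.5 0 0 0; 1 0 0 -0.5 0 0 0; 1 0 0 0 0 0 0")

```text
clock: 4.9
eef_pos: [618.8, -63.8, 236.0]
tcp_rot: [-3.141, -0.009, -0.097]
contact_force: [0.4, 0.1, -0.8]
opening: 0.244
```

```bash
python3 -c "
from h import *
print(r.sense()['opening'])
im=vision.grab_frame('side');cv2.imwrite('pics/s1.png',cv2.resize(im[100:280,200:440,::-1],(720,540)))
go([455,-310,222],[np.pi,0,-.086],8)"
```

```text
0.24409492863328833
pos [618.2 -63.7 234.8] rot [-3.141 -0.007 -0.097] F [ 0.1 -0.3 -0.1] t 4.95
units/row [-0.433  0.816  0.036] deg/row [-0.   -0.05 -0.08]
```

View pics/s1.png

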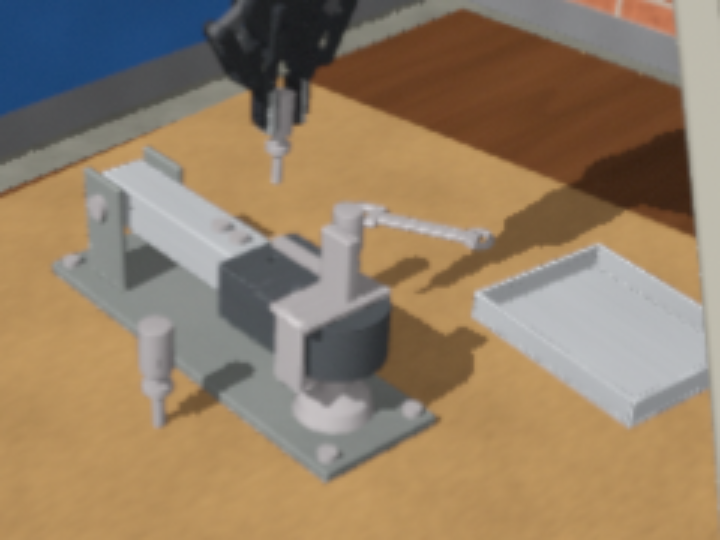

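The pin is out and held at about (280,120); the side view also shows the tray clear. Carrying it over.

Request:
move_arm(series="1 -0.43 0.82 0 0 0 0; 1 -0.43 0.82 0 0 0 0; 1 -0.43 0.82 0 0 0 0; 1 -0.43 0.82 0 0 0 0; 1 -0.43 0.82 0 0 0 0; 1 -0.43 0.82 0 0 0 0; 1 -0.43 0.82 0 0 0 0; 1 -0.43 0.82 0 0 0 0; 1 0 0 0 0 0 0; 1 0 0 0 0 0 0")

```text
clock: 6.2
eef_pos: [446.3, -317.5, 226.5]
tcp_rot: [-3.139, 0.003, -0.097]
contact_force: [0.1, 0.2, 0.2]
opening: 0.244
```

```bash
python3 -c "
from h import *
go([455,-310,55],[np.pi,0,-.086],1)"
```

```text
pos [ 446.3 -317.5  226.5] rot [-3.139e+00  3.000e-03 -9.700e-02] F [0.1 0.2 0.2] t 6.2
units/row [ 0.213 -0.195  4.287] deg/row [-0.17  0.19 -0.62]
```

Request:
move_arm(series="1 0.1 -0.1 0.6 0 0 0; 1 0.1 -0.1 0.7 0 0 0; 1 0 0 0.7 0 0 0; 1 0 0 0.7 0 0 0; 1 0 0 0.7 0 0 0; 1 0 0 0.4 0 0 0; 1 0 0 0.15 0 0 0; 1 0 0 0 0 0 0; 1 0 0 0 0 0 0")

```text
clock: 7.32
eef_pos: [460.3, -303.8, 64.6]
tcp_rot: [-3.139, 0.001, -0.089]
contact_force: [-0.1, -0.1, -0.5]
opening: 0.242
```

Request:
move_arm(series="1 0 0 0.12 0 0 0; 1 0 0 0.08 0 0 0; 1 0 0 0.02 0 0 0; 1 0 0 0 0 0 0")

```text
clock: 7.82
eef_pos: [461.1, -304.6, 56.8]
tcp_rot: [-3.14, -0.002, -0.09]
contact_force: [0.5, -0.5, -1.2]
opening: 0.246
```

Request:
move_arm(series="1 0 0 0.05 0 0 0; 1 0 0 0 0 0 0; 0.3 0 0 0 0 0 0; -0.2 0 0 0 0 0 0; -1 0 0 0 0 0 0; -1 0 0 0 0 0 0; -1 0 0 0 0 0 0; -1 0 0 0 0 0 0; -1 0 0 0 0 0 0; -1 0 0 -0.3 0 0 0; -1 0 0 -0.6 0 0 0; -1 0 0 -0.8 0 0 0; -1 0 0 -0.8 0 0 0; -1 0 0 -0.8 0 0 0; -1 0 0 -0.8 0 0 0; -1 0 0 -0.4 0 0 0; -1 0 0 0 0 0 0")

```text
clock: 9.95
eef_pos: [460.7, -304.8, 245.3]
tcp_rot: [3.141, -0.005, -0.09]
contact_force: [0.8, 0.0, -0.1]
opening: 0.999
```

```bash
python3 -c "
from h import *
im=vision.grab_frame('wrist');cv2.imwrite('pics/w2.png',im[...,::-1])
c=vision.camera_params('wrist');print(proj(c,[[460,-304,64],[460,-304,10]]))
x,y,t=540,-52.3,-.086
go([x,y,230],[np.pi,0,t],8)"
```

```text
[[276.85080899 191.14543206]
 [277.0269846  181.36497898]]
pos [ 460.3 -304.6  244.5] rot [-3.141e+00 -3.000e-03 -9.000e-02] F [-0.7  0.8 -0.1] t 10.0
units/row [ 0.177 -0.807  0.046] deg/row [-0.   -0.02 -0.03]
```

View pics/w2.png

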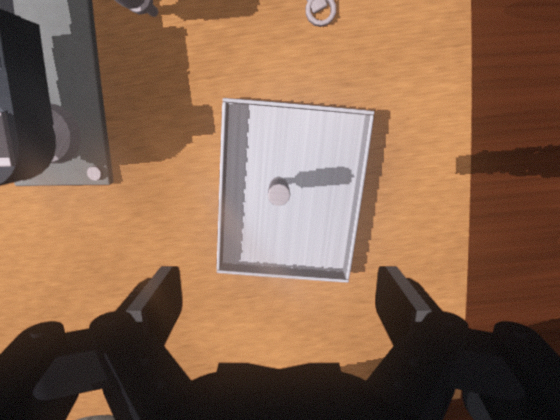

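The pin stands upright in the tray at (278,193), well inside. Now the latch grip.

Request:
move_arm(series="-1 0.18 -0.82 0 0 0 0; -1 0.18 -0.82 0 0 0 0; -1 0.18 -0.82 0 0 0 0; -1 0.18 -0.82 0 0 0 0; -1 0.18 -0.82 0 0 0 0; -1 0.18 -0.82 0 0 0 0; -1 0.18 -0.82 0 0 0 0; -1 0.18 -0.7 0 0 0 0; -1 0 0 0 0 0 0; -1 0 0 0 0 0 0")

```text
clock: 11.25
eef_pos: [535.2, -44.1, 228.6]
tcp_rot: [-3.138, 0.021, -0.091]
contact_force: [0.2, -1.4, -0.3]
opening: 1.0
```

```bash
python3 -c "
from h import *
go([540,-52.3,137],[np.pi,0,-.086],1)"
```

```text
pos [535.2 -44.1 228.6] rot [-3.138  0.021 -0.091] F [ 0.2 -1.4 -0.3] t 11.25
units/row [0.187 0.202 2.286] deg/row [-0.23  1.2  -0.27]
```

Request:
move_arm(series="-1 0.1 0.2 0 0 1.0 0; -1 0.05 0 0.5 0 0 0; -1 0 0 0.6 0 0 0; -1 0 0 0.6 0 0 0; -1 0 0 0.45 0 0 0; -1 0 0 0 0 0 0; -1 0 0 0 0 0 0")

```text
clock: 12.12
eef_pos: [539.9, -61.0, 140.4]
tcp_rot: [-3.14, -0.002, -0.098]
contact_force: [-0.0, -0.1, -0.4]
opening: 0.997
```

```bash
python3 -c "
from h import *
go([540,-52.3,137],[np.pi,0,-.086],1)"
```

```text
pos [539.9 -61.  140.4] rot [-3.14e+00 -2.00e-03 -9.80e-02] F [-0.  -0.1 -0.4] t 12.125
units/row [-0.02  -0.218  0.084] deg/row [-0.12 -0.11 -0.67]
```

Request:
move_arm(series="-1 0 -0.18 0.08 0 0 -0.6; -1 0 0 0 0 0 0; 1 0 0 0 0 0 0; 1 0 0 0 0 0 0; 1 0 0 0 0 0 0; 1 0 0 0 0 0 0; 1 0 0 0 0 0 0; 1 0 0 0 0 0 0; 1 0 0 0 0 0 0", grip_force=80)

```text
clock: 13.25
eef_pos: [542.1, -52.8, 139.4]
tcp_rot: [-3.139, -0.006, -0.086]
contact_force: [-0.2, 1.5, 1.1]
opening: 0.153
```

Request:
move_arm(series="1 0 -0.15 0 0 0 0; 1 0 -0.15 0 0 0 0; 1 0 -0.15 0 0 0 0; 1 0 -0.1 0 0 0 0; 1 0 0 0 0 0 0")

```text
clock: 13.88
eef_pos: [543.5, -36.2, 139.4]
tcp_rot: [3.134, -0.006, -0.085]
contact_force: [-1.1, -10.7, 1.3]
opening: 0.154
```

Request:
move_arm(series="1 0 -0.1 0 0 0 0; 1 0 -0.08 0 0 0 0; 1 0 -0.05 0 0 0 0; 1 0 0 0 0 0 0")

```text
clock: 14.38
eef_pos: [543.7, -34.1, 139.5]
tcp_rot: [3.123, -0.006, -0.086]
contact_force: [-1.8, -12.9, 0.4]
opening: 0.153
```

Request:
move_arm(series="1 0.04 -0.05 -0.18 0 -1.5 0; 1 0.07 -0.05 -0.36 0 -3 0; 1 0.07 -0.05 -0.36 0 -3 0; 1 0.07 -0.05 -0.36 0 -3 0")

```text
clock: 14.88
eef_pos: [556.0, -34.0, 187.7]
tcp_rot: [3.112, 0.184, -0.093]
contact_force: [-0.1, -16.8, -6.6]
opening: 0.156
```

```bash
cat >> h.py <<'E'
def chk():
    s=r.sense();p=s['eef_pos'];t=-.086;M=R.from_euler('z',t)
    q=M.inv().apply(p-np.array([540,-52.3,0])); up=-M.inv().apply(R.from_euler('xyz',s['tcp_rot']).apply([0,0,1]))
    a0=np.arctan2(139.4-92,277.5);a=np.arctan2(q[2]-92,280-q[0])
    print('stand xyz',q.round(1),'theta',round(a-a0,3),'tilt',np.arctan2(up[0],up[2]).round(3),'lean y',np.arcsin(up[1]).round(3),'rad',np.hypot(q[2]-92,280-q[0]).round(1),'rad0',np.hypot(47.4,277.5).round(1),'F',M.inv().apply(s['contact_force']).round(1),'op',s['opening'].round(3),'qv',abs(s['qvel']).max().round(3),'t',s['clock'])
E
python3 -c "
from h import *
chk()"
```

```text
Traceback (most recent call last):
  File "h.py", line 25, in chk
    print('stand xyz',q.round(1),'theta',round(a-a0,3),'tilt',np.arctan2(up[0],up[2]).round(3),'lean y',np.arcsin(up[1]).round(3),'rad',np.hypot(q[2]-92,280-q[0]).round(1),'rad0',np.hypot(47.4,277.5).round(1),'F',M.inv().apply(s['contact_force']).round(1),'op',s['opening'].round(3),'qv',abs(s['qvel']).max().round(3),'t',s['clock'])
                                                                                                                                                                                                                                                                     ^^^^^^^^^^^^^^^^^^
AttributeError: 'float' object has no attribute 'round'
```

Request:
move_arm(series="1 0.07 -0.03 -0.36 0 -3 0; 1 0.07 -0.03 -0.36 0 -3 0; 1 0.05 -0.03 -0.25 0 -2 0; 1 0 -0.02 -0.03 0 0 0; 1 0 -0.02 0 0 0 0")

```text
clock: 15.5
eef_pos: [571.7, -36.7, 223.8]
tcp_rot: [3.103, 0.333, -0.105]
contact_force: [-4.5, -11.7, -0.8]
opening: 0.152
```

```bash
sed -i "s/s\['opening'\].round(3)/s['opening']/" h.py; python3 -c "
from h import *
chk()"
```

```text
stand xyz [ 30.2  18.3 223.8] theta 0.316 tilt 0.334 lean y 0.033 rad 282.5 rad0 281.5 F [ -3.5 -12.1  -0.8] op 0.15192988970552124 qv 0.008 t 15.5
```

Request:
move_arm(series="1 0.03 -0.03 -0.18 0 -1.2 0; 1 0.02 -0.03 -0.08 0 -0.5 0; 1 0 -0.02 0 0 0 0; 1 0 -0.02 0 0 0 0; 1 0 -0.02 0 0 0 0; 1 0 -0.02 0 0 0 0")

```text
clock: 16.25
eef_pos: [574.1, -38.9, 229.5]
tcp_rot: [3.095, 0.371, -0.112]
contact_force: [-3.4, -10.4, -0.0]
opening: 0.154
```

```bash
python3 -c "
from h import *
chk()
im=vision.grab_frame('side');im2=vision.grab_frame('scene')
cv2.imwrite('pics/end.png',np.hstack([cv2.resize(im[110:280,200:440],(400,283)),cv2.resize(im2[130:300,140:380],(400,283))])[...,::-1])
chk()"
```

```text
stand xyz [ 32.9  16.3 229.5] theta 0.339 tilt 0.372 lean y 0.037 rad 282.8 rad0 281.5 F [ -2.5 -10.7  -0. ] op 0.15419224478374735 qv 0.005 t 16.25
stand xyz [ 32.9  16.3 229.6] theta 0.339 tilt 0.372 lean y 0.037 rad 282.8 rad0 281.5 F [ -3.5 -10.7  -0.1] op 0.1544432855023339 qv 0.001 t 16.35
```

View pics/end.png

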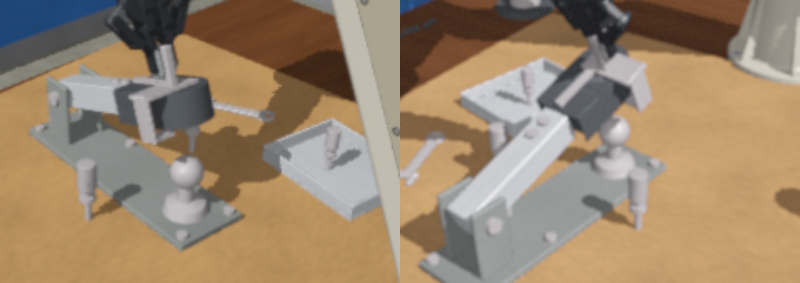

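The tongue is clear of the ball and held by the grip, the pin is standing in the tray, and the bystanders haven't moved. The arm is still, so I'm handing in.

```bash
python3 -c "
from h import *
r.sign_off()
chk()"
```

```text
the job is handed in; nothing more can be done
the job is handed in; nothing more can be done
```

I finished the job and handed it in at about 16.4 s of the 51 s allowed; the sign-off gave no verdict.

- **Keeper pin:** I took the smallest of the three pins, the one in the coupler, out of its hole. The wrist camera showed it standing upright near the middle of the tray after I let go, and the final picture shows it still there.
- **Latch:** I pulled the upright grip about 19 mm with the tongue still down. The pulling force of about 13 N matches the spring near its stop.
- **Lift:** Still holding the grip, I swung the tongue up about 0.34 to 0.37 rad. That puts the coupler at roughly 0.174 to 0.183 m, or 9.4 to 10.3 cm higher than it sat.
- **Last checks:** The arm was still (joint speed at most 0.005 rad/s) and the grip was closed on the post. The tongue was clear of the ball with nothing propping it. The spanner was in place in the final picture. The oil can and pulley were outside that picture, but the arm never went near them.

**Disagreements:**
- The vertical force reading ended near 0 N, where 5 to 9 N was expected. The pictures show the tongue held up by the gripper.
- The sideways travel eased to about 16 mm, from about 19 mm, at the end of the lift. That is still above the 12 mm needed for the pull step.
- The tool's tilt (0.372 rad) and the angle worked out from its position (0.339 rad) differ by about 0.03 rad. Both put the coupler within the allowed height.

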